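Clear a coaster over the counter edge into the hanging waste bin

TASK

Throw away the round cork coaster: press the release tab on the side of the waste bin hanging below the counter's far edge until its cover springs ajar, then swing the cover by its bail all the way over so that it stays open. Then push the round coaster along the counter, without lifting it, and over the edge so that it drops into the open bin. Leave the square coaster, the scale, the milk pitcher and the tamper where they are.

Things in the scene. Friction and masses are not known exactly. Their poses are not given: they have to be found in the camera images.
- round_coaster: Round cork coaster, 96 mm in diameter, 12 mm thick, about 60 g, flat on the counter (top at z = 0). Too wide for most grippers; slides when pushed at its rim; two fingertips 50 to 60 mm apart, either side of the push line, keep it from slipping off. Origin: centre of its underside. It starts left or right of the counter's middle, the square one on the other side; the counter between is free.
- square_coaster: Square cork coaster, 80 x 80 mm, 12 mm thick, lying flat on the counter. It stays where it is. Origin: centre of its underside.
- bin: Steel bin, fixed, 5 mm beyond the counter's far edge, 140 (x) x 160 (y) x 150 mm deep, walls 4 mm, rim 30 mm below the counter top. Only its place along y varies. Origin: centre of its mouth at rim height; axes as the world's. A flat steel cover (138 x 146 x 5 mm) lies on it, hinged along its +y rim; a coaster pushed out while it is shut slides over it.
- tab_face (a point): Centre of the outer face of the release tab: a black block 26 mm wide (x), 30 mm high (z) on the bin's -y side wall, standing 21 mm out from the wall, 42 mm nearer the robot than the bin's middle, 13 mm below the rim. Pressed towards +y.
- tab (a joint): Press of the release tab towards +y, in m: 0 = out, 0.008 = fully in. A spring returns it (1 N at rest, about 4 N fully in). At about 0.005 or more the cover is let go and a spring lifts it ajar; it stays ajar when the tab is let go.
- cover_grip (a point): Middle of the cover's bail: a round steel bar 9 mm thick along x (51 mm free between its end arms), 45 mm beyond the cover's free (-y) edge. Shut, it lies 117 mm to -y of the bin's middle, 30 mm beyond it in x and 16 mm above the rim. Pinch it from above, fingers either side of it in y; it turns in the grip as the cover swings. Axes turn with the cover.
- cover (a joint): Angle of the cover, rad: 0 shut, about 0.1 ajar, 1.57 upright, 1.95 fully over, at its stop. Hinge along x, 78 mm to +y of the bin's middle, 3.5 mm above the rim; the bar is 195 mm from the hinge line. Past upright the cover (150 g) falls over to its stop and stays; before upright it falls back.
- counter_edge (a point): Middle of the top of the counter's far edge, which is straight, along y at x = 0.58, z = 0.
- scale: White coffee scale, 150 x 130 mm, 27 mm high, on the counter's left side. It stays where it is. Origin: centre of its underside.
- pitcher: Steel milk pitcher with a handle, 84 mm in diameter, 100 mm high, on the counter's right side. It stays where it is. Origin: centre of its underside.
- tamper: Wooden coffee tamper, 58 mm in diameter, 95 mm high, standing on the counter's right side. It stays where it is. Origin: centre of its underside.
Things that resemble listed ones, but are neither listed nor needed, are in the scene too. What is shaped like the round_coaster but black, pink or purple is not meant.

How it is judged:
By the outcome, as a careful person would: the job done as asked, in the order asked, and still so for the second after the job is handed in, with the robot touching nothing.
It also fails if it takes over 70 s, if anything falls off the work surface, if the arm or the gripper's body presses on something with over 40 N, if the wrist force passes 120 N, or if a joint passes its speed limit or range.

ROBOT

A 6-joint arm with a two-finger parallel gripper is mounted at the origin on the work surface. World frame = base frame: x ahead of the robot, y to its left, z up, the work surface at z = 0. Lengths are in m, angles in rad, forces in N, time in s.
With the tool pointing down it reaches from about 0.375 to 0.75 m from the base axis. Payload 9 kg.
Tool frame: the origin (TCP) lies at the very end of the fingers, on their centre line; the grasp point (between the pads) lies 19 mm behind it; z points along the fingers, y is the line along which they close (so a half turn about z gives the same grasp; the last joint's range is limited). The gripper opens to 85 mm and grips with 20 to 120 N. Pads are 22 mm wide; open, the fingers measure 114 mm over their backs; the gripper's body (76 mm by 85 mm) begins 54 mm behind the grasp point. The pads swing forward as they close: fully open they stand 13 mm farther back than shut.
Start: joints at [-1.371, 0.104, 0.097, 1.564, 0, 1.353], TCP at [0.243, -0.548, 0.231] pointing down, gripper open.
Joint ranges: [-2.99, 2.99], [-0.84, 1.86], [-1.1, 1.16], [-1.84, 2.11], [-1.51, 1.56], [-3.14, 3.14]. Speed limits (rad/s): [2.22, 2.22, 2.57, 3.14, 3.14, 3.14].

INTERFACE

Orientations are given as a unit quaternion [w, x, y, z].
In Python, from plant import env gives the robot as it stands. The module is installed in compiled form; this text tells all that it offers.
- The arm moves only by the tool play_rows, never from a script. Its argument "rows" is text: rows parted by semicolons, each of 7 numbers parted by spaces: the finger opening in mm, from 0 to 85.4, then the shift along the world's x, y, z in mm, then the turn, a rotation vector about the world's x, y, z in rad. In form: jaw dx dy dz ax ay az; .... A call has 1 to 10 rows; each row is the pose to reach, as a shift and turn from the pose commanded when the call began; what a row does not reach only later rows make up. A row lasts 1/10 s, in which the tool goes at most 50 mm and 8.59 degrees, less where a joint would pass 70% of its speed; a pose out of reach is approached as far as the arm can. A call with a gripper value outside its range is refused whole. The fingers move at their own pace and stop on an object; "force" is the grip in N (left out, the last holds). Time passes only in rows, so rows that repeat a pose let the fingers close. It gives the time, the measured TCP pose, the force, the opening and the grip force at its end, in the units of the state.
- env.state(): the state, without advancing time (a new reading comes with each control period).
- env.snapshot(name): name is "scene" or "side" or "wrist"; returns a dict with "img" (400x640x3 uint8, red, green, blue), "fx", "fy", "cx", "cy" (pixels), "R" (3x3) and "t" (3): a world point X has camera coordinates R X + t. Camera axes: x right, y down, z forward; pixel columns grow to the right and rows downward; lengths in m; the calibration is good to about 2 mm. A picture is of the moment at which its call begins. There is no depth.
- env.hand_in(): hands the job in; it is judged then, once.
The state is a dict: "t": time; "joint_pos": joint angles; "joint_vel": joint speeds; "tau": joint torques, N m; "tool_pos": TCP position; "tcp_rot": TCP orientation; "ft_force": force on the tool from outside, world axes, zero at the start; "moment": the same for the moment, N m; "opening": finger opening in m; "grasp_force": force on a finger pad.
Only numpy, scipy, OpenCV 4.12 (cv2) and the standard library are available. Lean on these libraries where they do the work, as an engineer would, in place of code of your own. Each camera call takes 0.05 s, during which the arm holds its last target. There are 200 camera calls.

## Working session

There is one attempt and no reset: what is moved stays moved. The work goes in short steps, Python scripts to look and compute and a tool call to move; the robot and the scene stay as the last step left them, time stands still between calls to the robot, and variables do not carry over. Pictures are saved under pics/ and viewed, at most 13 in all, crops included, and the job is handed in when it is done.

Besides the shell and the picture viewer there is one more tool, called after "Call:" by a JSON object that holds its "api" and its "payload". play_rows: Moves the arm, as the interface text tells. Its arguments: {"type":"object","properties":{"rows":{"type":"string"},"force":{"type":"number"}},"required":["rows"]}

```bash
mkdir -p pics; cat > h.py <<'E'
import numpy as np, cv2
from plant import env
def snap(n,f):
    s=env.snapshot(n); cv2.imwrite('pics/'+f+'.png',cv2.cvtColor(s['img'],cv2.COLOR_RGB2BGR)); np.savez('pics/'+f,**s); return s
def onz(f,u,v,z,ax=2):
    s=np.load('pics/'+f+'.npz'); R,t=s['R'],s['t']; c=-R.T@t
    d=R.T@np.array([(u-s['cx'])/s['fx'],(v-s['cy'])/s['fy'],1]); return c+d*(z-c[ax])/d[ax]
def proj(f,X):
    s=np.load('pics/'+f+'.npz'); p=s['R']@np.array(X)+s['t']; return s['fx']*p[0]/p[2]+s['cx'],s['fy']*p[1]/p[2]+s['cy']
E
python3 - <<'E'
from h import *
for n in('scene','side'):
    snap(n,n+'1'); s=np.load(f'pics/{n}1.npz'); print(n,-s['R'].T@s['t'],s['R'][2])
s=env.state(); print(s['tool_pos'],s['tcp_rot'],s['opening'],s['ft_force'])
E
```

```text
scene [ 1.21959105 -0.68473897  1.30506234] [-0.42852807  0.40754162 -0.80639539]
side [ 0.02669616 -0.93733194  1.24495838] [ 0.3101622   0.56561865 -0.76411711]
[ 0.24337422 -0.54810233  0.23060954] [-5.87889152e-04  9.78262590e-01  2.07369138e-01 -2.30415506e-06] 0.0852291799205137 [ 0.14752785 -0.89636352  0.19601154]
```

View pics/scene1.png

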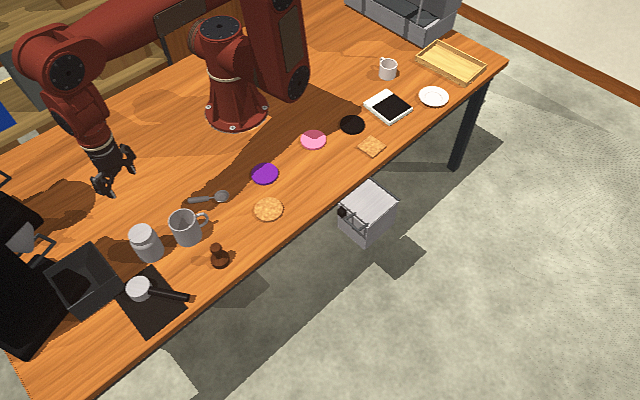

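View pics/side1.png

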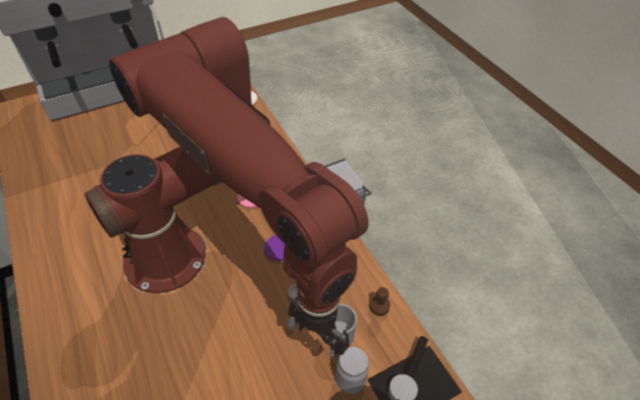

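The scene picture shows the round cork coaster at (268,209), the square one at (371,147), the bin with its cover at about (370,208), the black tab at (342,211) and the bail at (355,225). In the side picture the arm hides most of these. I'll zoom in on the bin next.

```bash
python3 - <<'E'
from h import *
i=cv2.imread('pics/scene1.png')[165:260,240:410]; cv2.imwrite('pics/c1.png',cv2.resize(i,None,fx=4.5,fy=4.5,interpolation=cv2.INTER_CUBIC))
for n,p in dict(round=(268,209),sq=(371,147)).items(): print(n,onz('scene1',*p,.012).round(3))
im=cv2.imread('pics/scene1.png'); h=cv2.cvtColor(im,cv2.COLOR_BGR2HSV)
print(h[209,268],h[225,268],h[209,290])
print('tamper',onz('scene1',219,263,0).round(3),'pitcher',onz('scene1',187,240,0).round(3), 'spoon',onz('scene1',222,196,0).round(3))
# predict for guess by
for by in(-.05,0,.05): print(by,[np.round(proj('scene1',X)) for X in((.655-.042,by-.101,-.043),(.685,by-.117,-.014),(.585+.001,by-.073,-.026),(.724,by-.073,-.026))])
E
```

```text
round [ 0.463 -0.22   0.012]
sq [0.515 0.23  0.012]
[ 18 139 250] [ 14 172 230] [ 14 178 219]
tamper [ 0.505 -0.456  0.   ] pitcher [ 0.367 -0.481  0.   ] spoon [ 0.304 -0.295 -0.   ]
-0.05 [array([314., 233.]), array([326., 245.]), array([315., 221.]), array([344., 246.])]
0 [array([325., 224.]), array([337., 236.]), array([325., 212.]), array([354., 237.])]
0.05 [array([335., 216.]), array([347., 227.]), array([336., 204.]), array([365., 228.])]
```

View pics/c1.png

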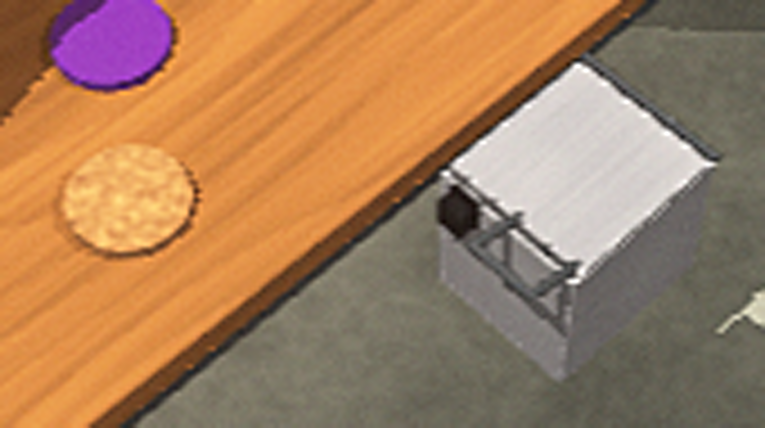

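The crop shows the cover corners at (340,203), (368,227), (369,179) and (399,201), the bail bar centre at about (353,223) and the tab's face at (342,212).

```bash
python3 - <<'E'
from h import *
for u,v,z in((340,203.2,-.026),(367.8,227.2,-.026),(369.3,178.8,-.026),(399.3,200.6,-.026),(353,223.5,-.012)): print(onz('scene1',u,v,z).round(3))
print(onz('scene1',342.2,212.1,-.043).round(3))
im=cv2.imread('pics/scene1.png').astype(int)
m=((im[...,2]>225)&(im[...,0]>90)).astype(np.uint8)[190:230,245:290]
m=cv2.morphologyEx(m,cv2.MORPH_CLOSE,np.ones((5,5)))
n,l,st,c=cv2.connectedComponentsWithStats(m); k=1+st[1:,4].argmax(); print(st[k],c[k]); print(onz('scene1',*(c[k]+[245,190]),.012).round(4))
s=env.state();print(s['joint_pos'].__class__, np.round(s['joint_pos'],3))
E
```

```text
[ 0.595 -0.011 -0.026]
[ 0.729 -0.013 -0.026]
[ 0.593  0.141 -0.026]
[ 0.731  0.145 -0.026]
[ 0.69  -0.045 -0.012]
[ 0.619 -0.023 -0.043]
[  9   7  29  24 505] [22.97425743 18.42970297]
[ 0.4608 -0.2185  0.012 ]
<class 'numpy.ndarray'> [-1.371  0.105  0.097  1.564 -0.     1.353]
```

Call:
{"api": "play_rows", "payload": {"rows": "0 30 35 0 0 0 -0.1;0 60 75 0 0 0 -0.2;0 90 110 0 0 0 -0.3;0 120 150 0 0 0 -0.418;0 150 190 0 0 0 -0.418;0 180 225 0 0 0 -0.418;0 210 260 0 0 0 -0.418;0 240 295 0 0 0 -0.418;0 270 330 0 0 0 -0.418;0 300 365 0 0 0 -0.418", "force": 30}}

```text
t: 1.1
tool_pos: [0.5443, -0.1816, 0.2311]
tcp_rot: [-0.0, 1.0, -0.0, -0.0]
ft_force: [-0.3, -1.0, -0.2]
opening: -0.0004
grasp_force: 0.0
```

Call:
{"api": "play_rows", "payload": {"rows": "0 20 25 -10 0 0 0;0 40 50 -20 0 0 0;0 70 83 -40 0 0 0;0 70 83 -60 0 0 0;0 70 83 -60 0 0 0"}}

```text
t: 1.6
tool_pos: [0.6121, -0.0987, 0.1675]
tcp_rot: [-0.001, 1.0, 0.001, -0.003]
ft_force: [-0.1, 0.2, -1.0]
opening: -0.0
grasp_force: 0.0
```

```bash
python3 - <<'E'
from h import *
snap('wrist','w1'); s=np.load('pics/w1.npz'); print(-s['R'].T@s['t'],s['R'])
s=env.state(); print(s['t'],s['tool_pos'],s['tcp_rot'],s['opening'],s['ft_force'],s['joint_pos'])
E
```

```text
[ 0.67808327 -0.09911186  0.31013206] [[ 0.00185901 -0.99999639 -0.00194028]
 [-0.96350004 -0.00231057  0.26769822]
 [-0.26770173  0.00137181 -0.96350086]]
1.65 [ 0.61241302 -0.09975876  0.1696223 ] [-5.08752184e-04  9.99998343e-01  2.72547255e-04 -1.72665477e-03] 0.0001042416928174331 [-0.43424374 -0.73754302 -0.15014051] [-3.71740887e-01  1.67803607e-01  5.44741431e-02  1.46105381e+00
 -3.07345083e-04  2.76930722e+00]
```

View pics/w1.png

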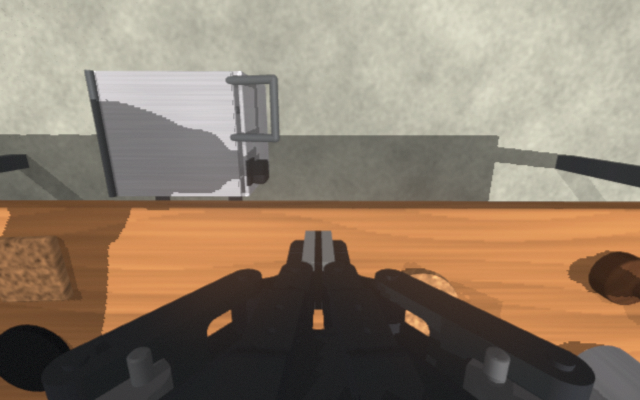

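The wrist picture shows the bail bar at about (275,107), the tab's outer face at about (269,171), and the cover from (100,70) at the hinge to (242,195).

```bash
python3 - <<'E'
from h import *
print(onz('w1',275,107,-.012).round(4),onz('w1',269.5,171,-.032).round(4),onz('w1',240,71,-.026).round(4),onz('w1',247,195,-.026).round(4),onz('w1',150,201,0).round(4),onz('w1',320,233,.17))
E
```

```text
[ 0.687  -0.0531 -0.012 ] [ 0.6147 -0.041  -0.032 ] [ 0.7241 -0.0151 -0.026 ] [ 0.5867 -0.0139 -0.026 ] [0.5866 0.0878 0.    ] [ 0.61969264 -0.10005184  0.17      ]
```

Call:
{"api": "play_rows", "payload": {"rows": "0 0 10 -50 0 0 0;0 0 20 -100 0 0 0;0 1 20 -150 0 0 0;0 1 20 -190 0 0 0;0 1 20 -214 0 0 0;0 1 20 -214 0 0 0;0 1 20 -214 0 0 0"}}

```text
t: 2.35
tool_pos: [0.6152, -0.0814, -0.0408]
tcp_rot: [0.0, 1.0, -0.001, 0.001]
ft_force: [0.4, 0.7, 0.8]
opening: 0.0
grasp_force: 0.0
```

Call:
{"api": "play_rows", "payload": {"rows": "0 0 8 0 0 0 0;0 0 14 0 0 0 0;0 0 19 0 0 0 0;0 0 23 0 0 0 0;0 0 23 0 0 0 0"}}

```text
t: 2.85
tool_pos: [0.6146, -0.0567, -0.0424]
tcp_rot: [0.0, 1.0, 0.0, 0.0]
ft_force: [-0.3, 0.1, 0.4]
opening: -0.0002
grasp_force: 0.0
```

Call:
{"api": "play_rows", "payload": {"rows": "0 0 3 0 0 0 0;0 0 6 0 0 0 0;0 0 6 0 0 0 0;0 0 6 0 0 0 0"}}

```text
t: 3.25
tool_pos: [0.6144, -0.0514, -0.0427]
tcp_rot: [0.0, 1.0, -0.0, -0.0]
ft_force: [0.5, 0.3, 0.2]
opening: 0.0001
grasp_force: 0.0
```

Call:
{"api": "play_rows", "payload": {"rows": "0 0 3 0 0 0 0;0 0 5 0 0 0 0;0 0 5 0 0 0 0;0 0 5 0 0 0 0"}}

```text
t: 3.65
tool_pos: [0.6145, -0.0465, -0.0427]
tcp_rot: [0.0, 1.0, -0.0, 0.0]
ft_force: [1.3, -1.7, -1.0]
opening: 0.0001
grasp_force: 0.8
```

Call:
{"api": "play_rows", "payload": {"rows": "0 0 2 0 0 0 0;0 0 4 0 0 0 0;0 0 4 0 0 0 0;0 0 4 0 0 0 0"}}

```text
t: 4.05
tool_pos: [0.6145, -0.0425, -0.0426]
tcp_rot: [0.0, 1.0, -0.0, 0.0]
ft_force: [1.2, -3.5, -1.0]
opening: 0.0
grasp_force: 1.8
```

Call:
{"api": "play_rows", "payload": {"rows": "0 0 1 0 0 0 0;0 0 2 0 0 0 0;0 0 2 0 0 0 0;0 0 2 0 0 0 0"}}

```text
t: 4.45
tool_pos: [0.6145, -0.0411, -0.0426]
tcp_rot: [0.001, 1.0, -0.0, -0.0]
ft_force: [0.0, -6.0, -0.6]
opening: -0.0
grasp_force: 3.3
```

```bash
python3 - <<'E'
from h import *
snap('scene','s2'); i=cv2.imread('pics/s2.png')[140:260,300:420]; cv2.imwrite('pics/c2.png',cv2.resize(i,None,fx=4.5,fy=4.5,interpolation=cv2.INTER_CUBIC))
s=env.state(); print(s['tool_pos'],s['ft_force'])
E
```

```text
[ 0.61447859 -0.04104841 -0.04265631] [ 0.14879265 -6.89379107 -1.30246472]
```

View pics/c2.png

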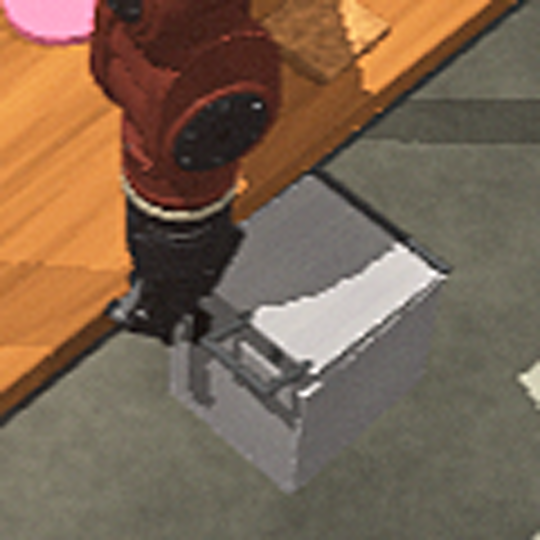

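The tab is fully in (6.9 N) and the picture shows the cover ajar, with the bail raised. Next I back off and rise.

Call:
{"api": "play_rows", "payload": {"rows": "0 0 -15 0 0 0 0;0 0 -45 0 0 0 0;0 0 -45 30 0 0 0;0 0 -45 80 0 0 0;40 20 -40 120 0 0 0;40 45 -30 150 0 0 0;40 70 -12 165 0 0 0;40 70 -12 165 0 0 0;40 70 -12 165 0 0 0"}}

```text
t: 5.4
tool_pos: [0.6846, -0.0523, 0.1221]
tcp_rot: [-0.0, 1.0, 0.0, -0.0]
ft_force: [0.1, 0.8, 0.2]
opening: 0.0397
grasp_force: 0.0
```

```bash
python3 - <<'E'
from h import *
snap('wrist','w2')
s=env.state(); print(s['t'],s['tool_pos'],s['opening'],s['ft_force'])
for by in (.055,.065): print(proj('w2',(.685,by-.114,.0053)))
E
```

```text
5.45 [ 0.68376131 -0.05259171  0.12134787] 0.04046421766538624 [ 0.01067458  0.65889279 -0.568244  ]
(np.float64(324.9446604032866), np.float64(190.58761985804276))
(np.float64(314.0607931432506), np.float64(190.57713782514494))
```

View pics/w2.png

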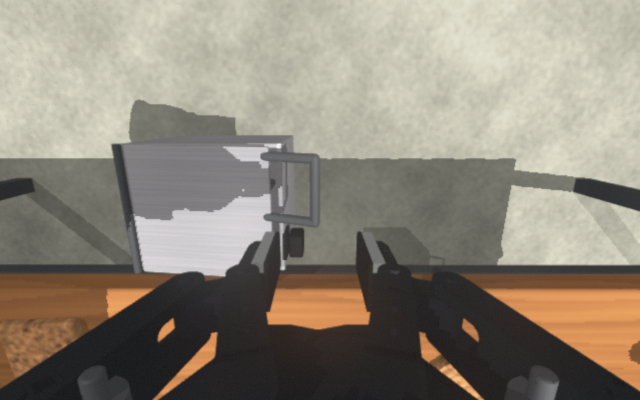

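The bail bar is at (314,190), which fits the prediction for bin y = 0.065, so the bar is at y = -0.049 and the fingers straddle it. Next I descend and pinch.

Call:
{"api": "play_rows", "payload": {"rows": "36 0 3 -45 0 0 0;36 1 3 -85 0 0 0;36 1 3 -115 0 0 0;36 1 3 -135 0 0 0;36 1 3 -135 0 0 0;0 1 3 -135 0 0 0;0 1 3 -135 0 0 0;0 1 3 -135 0 0 0;0 1 3 -135 0 0 0", "force": 30}}

```text
t: 6.35
tool_pos: [0.6861, -0.0493, -0.0114]
tcp_rot: [0.0, 1.0, 0.0, 0.001]
ft_force: [-0.1, 1.4, -0.6]
opening: 0.0078
grasp_force: 29.2
```

Call:
{"api": "play_rows", "payload": {"rows": "0 0 6.1 25.8 0 0 0;0 0 16 51.3 0 0 0;0 0 29.3 75.1 0 0 0;0 0 45.8 96.8 0 0 0;0 0 65.2 116 0 0 0;0 0 87 132.3 0 0 0"}}

```text
t: 6.95
tool_pos: [0.6859, 0.0374, 0.1215]
tcp_rot: [0.001, 1.0, -0.0, 0.001]
ft_force: [0.8, 1.8, -6.7]
opening: 0.0077
grasp_force: 29.0
```

Call:
{"api": "play_rows", "payload": {"rows": "0 0 24 13.1 0 0 0;0 0 49.5 22.7 0 0 0;0 0 76.1 28.7 0 0 0;0 0 103.3 30.9 0 0 0;0 0 130.5 29.3 0 0 0;0 0 157.3 23.9 0 0 0;0 0 175.8 17.8 0 0 0;0 0 175.8 17.8 0 0 0"}}

```text
t: 7.75
tool_pos: [0.6897, 0.1847, 0.1456]
tcp_rot: [-0.015, 0.999, 0.033, 0.004]
ft_force: [-11.3, 7.8, 35.8]
opening: 0.008
grasp_force: 41.3
```

Call:
{"api": "play_rows", "payload": {"rows": "20 0 0 0 0 0 0;30 0 0 0 0 0 0;30 0 0 0 0 0 0;30 0 0 40 0 0 0;30 0 0 80 0 0 0;30 0 -40 80 0 0 0;30 -30 -80 80 0 0 0;60 -60 -120 80 0 0 0;60 -90 -160 80 0 0 0;60 -120 -195 80 0 0 0"}}

```text
t: 8.75
tool_pos: [0.5659, -0.0159, 0.2167]
tcp_rot: [-0.013, 0.999, 0.031, -0.001]
ft_force: [0.4, -1.2, 0.9]
opening: 0.0599
grasp_force: 0.0
```

```bash
python3 - <<'E'
from h import *
snap('scene','s3'); i=cv2.imread('pics/s3.png')[110:260,220:420]; cv2.imwrite('pics/c3.png',cv2.resize(i,None,fx=4,fy=4,interpolation=cv2.INTER_CUBIC))
s=env.state(); print(s['t'],s['tool_pos'],s['opening'],s['joint_pos'])
E
```

```text
8.8 [ 0.56227545 -0.01953135  0.21625754] 0.06017890915395339 [-2.79060538e-01 -2.77811055e-04 -3.79222842e-02  1.54632790e+00
  2.14473845e-02  2.80174517e+00]
```

View pics/c3.png

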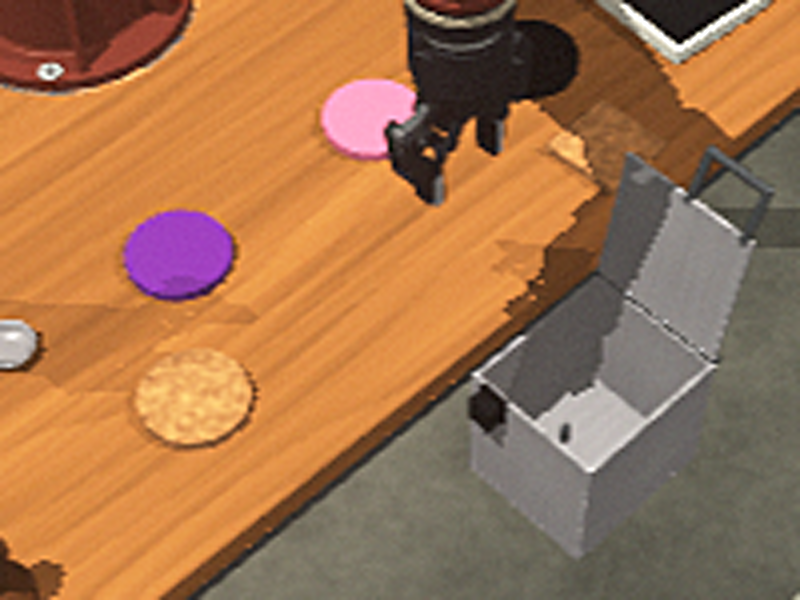

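The picture shows the cover fully over at its stop and the bin open. The round coaster is still at about (268,209). Next I work out the push approach.

```bash
python3 - <<'E'
from h import *
from scipy.spatial.transform import Rotation as Ro
s=env.state(); w,x,y,z=s['tcp_rot']; R=Ro.from_quat([x,y,z,w])
T=Ro.from_euler('z',np.pi/2)*Ro.from_quat([1,0,0,0])
print(s['tool_pos'],(T*R.inv()).as_rotvec(), np.array([.461,-.302,.10])-s['tool_pos'])
for n,p in dict(purple=(265,173),pink=(312,140),black=(352,124)).items(): print(n,onz('scene1',*p,.012).round(3))
E
```

```text
[ 0.56227545 -0.01953135  0.21625754] [-0.01435208 -0.0237291   1.51006435] [-0.10127545 -0.28246865 -0.11625754]
purple [ 0.337 -0.129  0.012]
pink [0.338 0.098 0.012]
black [0.385 0.265 0.012]
```

Call:
{"api": "play_rows", "payload": {"rows": "45 -11 -28 -10 0 0 0.14;45 -22 -57 -20 0 0 0.28;45 -33 -85 -30 0 0 0.42;45 -45 -113 -45 0 0 0.56;45 -56 -142 -60 0 0 0.70;45 -67 -170 -75 0 -0.01 0.84;45 -78 -200 -90 0 -0.01 0.98;45 -89 -228 -100 -0.01 -0.02 1.12;45 -100 -256 -110 -0.013 -0.022 1.26;45 -111 -284 -116 -0.013 -0.022 1.388"}}

```text
t: 9.8
tool_pos: [0.4553, -0.299, 0.1002]
tcp_rot: [-0.004, 0.746, 0.666, 0.001]
ft_force: [0.6, 0.5, 0.4]
opening: 0.0451
grasp_force: 0.0
```

Call:
{"api": "play_rows", "payload": {"rows": "45 0 0 -40 0 0 0;45 0 0 -70 0 0 0;45 0 0 -85 0 0 0;45 0 0 -90 0 0 0;45 0 0 -90 0 0 0"}}

```text
t: 10.3
tool_pos: [0.4565, -0.298, 0.0116]
tcp_rot: [-0.003, 0.748, 0.664, 0.001]
ft_force: [0.3, 0.3, 0.4]
opening: 0.0451
grasp_force: 0.0
```

```bash
python3 - <<'E'
from h import *
from scipy.spatial.transform import Rotation as Ro
s=env.state(); w,x,y,z=s['tcp_rot']; R=Ro.from_quat([x,y,z,w])
print(s['t'],s['tool_pos'],s['opening'],s['ft_force'],R.as_matrix().round(3).tolist(),s['joint_pos'])
snap('wrist','w3')
E
```

```text
10.3 [ 0.45650883 -0.29797914  0.01156148] 0.04512453861438558 [0.34577824 0.25377869 0.42526353] [[0.119, 0.993, -0.003], [0.993, -0.119, 0.006], [0.006, -0.004, -1.0]] [-0.81952479  0.02963102 -0.38420268  1.16353748  0.0020946   0.87009442]
```

View pics/w3.png

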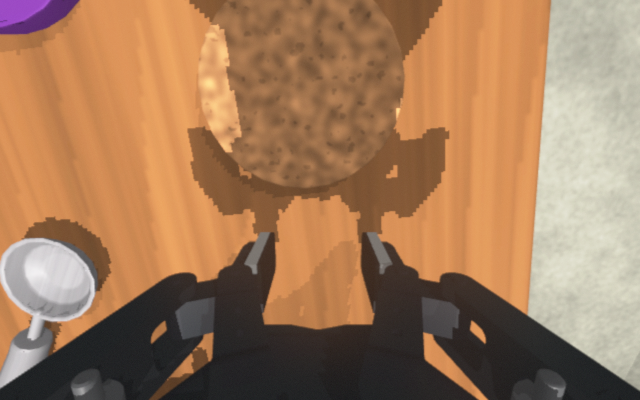

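The coaster's rim spans u = 198 to 405 at about v = 85, with its near edge at v = 187. The fingers are centred at u = 318, slightly right of it.

```bash
python3 - <<'E'
from h import *
a=onz('w3',198,85,.012);b=onz('w3',405,85,.012);c=onz('w3',302,187,.012);print(a,b,c,np.linalg.norm(a-b))
e=onz('w3',548,50,0);print(e)
E
```

```text
[ 0.41009228 -0.21144722  0.012     ] [ 0.50485696 -0.22278383  0.012     ] [ 0.45138813 -0.26494975  0.012     ] 0.09544036033979389
[ 0.57764828 -0.2141696   0.        ]
```

Call:
{"api": "play_rows", "payload": {"rows": "45 -8.5 1 -4 0 0 0;45 -8.5 1 -7 0 0 0;45 -8.5 1 -9 0 0 0;45 -8.5 1 -9 0 0 0"}}

```text
t: 10.75
tool_pos: [0.448, -0.297, 0.0024]
tcp_rot: [-0.003, 0.748, 0.664, 0.001]
ft_force: [-0.5, -0.3, -0.3]
opening: 0.0453
grasp_force: 0.0
```

Call:
{"api": "play_rows", "payload": {"rows": "45 1 8 0 0 0 0;45 2 16 0 0 0 0;45 3 24 0 0 0 0;45 4 32 0 0 0 0;45 5 42 0 0 0 0;45 6.6 55 0 0 0 0;45 8.4 70 0 0 0 0;45 10.2 85 0 0 0 0;45 12 100 0 0 0 0;45 13.8 115 0 0 0 0"}}

```text
t: 11.75
tool_pos: [0.4619, -0.1806, 0.0025]
tcp_rot: [-0.003, 0.748, 0.664, 0.001]
ft_force: [-0.7, -0.5, 0.0]
opening: 0.045
grasp_force: 0.2
```

Call:
{"api": "play_rows", "payload": {"rows": "45 1.8 15 0 0 0 0;45 3.6 30 0 0 0 0;45 5.4 45 0 0 0 0;45 7.2 60 0 0 0 0;45 9 75 0 0 0 0;45 10.8 90 0 0 0 0;45 12.6 105 0 0 0 0;45 14.4 120 0 0 0 0;45 16.2 135 0 0 0 0;45 18 150 0 0 0 0"}}

```text
t: 12.75
tool_pos: [0.4798, -0.0308, 0.0024]
tcp_rot: [-0.003, 0.748, 0.664, 0.001]
ft_force: [0.0, -0.3, -0.0]
opening: 0.0451
grasp_force: 0.3
```

```bash
python3 - <<'E'
from h import *
snap('wrist','w4'); s=env.state(); print(s['t'],s['tool_pos'],s['ft_force'],s['joint_pos'])
# rim fit: colour is grained cork, use predicted rows
im=cv2.imread('pics/w4.png'); p=s['tool_pos']
for k in range(0,361,60):
    a=np.radians(k); print(np.round(proj('w4',(p[0]+.0063+.048*np.cos(a),p[1]+.0526+.048*np.sin(a),.012))),end=' ')
E
```

```text
12.8 [ 0.47972908 -0.02905481  0.00232451] [-0.5984375   1.44418125  0.60925427] [-0.3373073  -0.16712041 -0.58994605  1.15309083  0.00576169  1.35141689]
[426. 130.] [365.  35.] [251.  50.] [216. 156.] [281. 234.] [378. 223.] [426. 130.]
```

View pics/w4.png

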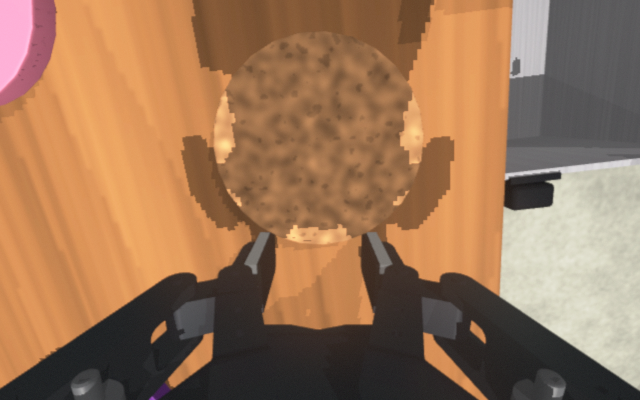

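The coaster sits squarely against both fingers, centred at (319,137), which matches the contact model and puts its centre at (0.486, 0.024). Next I finish the sideways push, back off, rise and turn for the push over the edge.

Call:
{"api": "play_rows", "payload": {"rows": "45 1.5 12 0 0 0 0;45 3 24 0 0 0 0;45 4 33 0 0 0 0;45 4.5 37 0 0 0 0;45 4.5 37 0 0 0 0;45 2 20 0 0 0 0;45 1 5 0 0 0 0;45 1 5 40 0 0 0;45 1 5 80 0 0 0"}}

```text
t: 13.7
tool_pos: [0.4795, -0.0275, 0.0824]
tcp_rot: [-0.004, 0.748, 0.663, 0.0]
ft_force: [1.7, 0.0, 0.9]
opening: 0.045
grasp_force: 0.0
```

Call:
{"api": "play_rows", "payload": {"rows": "45 -10 8 5 0 0 0.14;45 -20 17 5 0 0 0.28;45 -30 26 5 0 0 0.42;45 -40 35 5 0 0 0.56;45 -50 44 5 0 0 0.70;45 -60 54 5 0 0 0.84;45 -70 64 5 0 0 0.98;45 -75 74 5 0 0 1.12;45 -76 85 5 0 0 1.26;45 -76 85 5 0 0 1.40"}}

```text
t: 14.7
tool_pos: [0.4046, 0.0585, 0.0875]
tcp_rot: [-0.003, 0.141, 0.99, -0.001]
ft_force: [0.1, -0.7, -0.0]
opening: 0.045
grasp_force: 0.0
```

Call:
{"api": "play_rows", "payload": {"rows": "45 0 0 0 0 0 0.14;45 0 0 0 0 0 0.29;45 0 0 0 0 0 0.29;45 0 0 0 0 0 0.29"}}

```text
t: 15.1
tool_pos: [0.4048, 0.0577, 0.0875]
tcp_rot: [-0.003, 0.002, 1.0, -0.002]
ft_force: [-0.2, 0.5, 0.1]
opening: 0.0446
grasp_force: 0.0
```

```bash
python3 - <<'E'
from h import *
from scipy.spatial.transform import Rotation as Ro
snap('wrist','w5'); s=env.state(); w,x,y,z=s['tcp_rot']
print(s['t'],s['tool_pos'],Ro.from_quat([x,y,z,w]).as_matrix().round(3).tolist(),s['joint_pos'])
E
```

```text
15.15 [0.40481086 0.05774268 0.0874348 ] [[-1.0, 0.004, -0.006], [0.004, 1.0, -0.003], [0.006, -0.003, -1.0]] [-0.17743417 -0.48818426 -0.68786166  1.3760886  -0.00432876 -0.17316035]
```

View pics/w5.png

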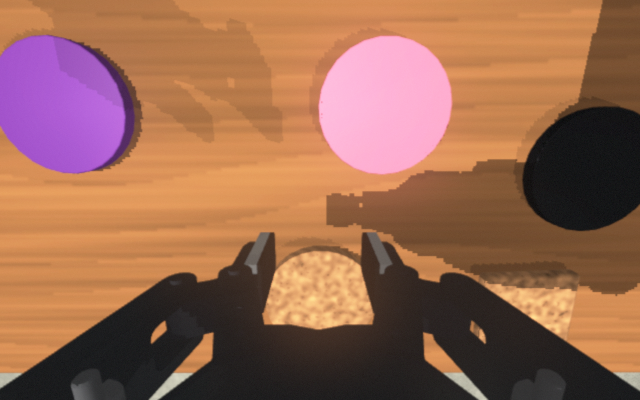

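The cork coaster's near edge is at about (320,247), centred between the fingers. The pink one has its near edge at (385,173).

```bash
python3 - <<'E'
from h import *
print(onz('w5',320,247,.012),onz('w5',385,173,.012),onz('w5',385,105,.012),onz('w5',452,105,.012))
E
```

```text
[0.43881059 0.0588088  0.012     ] [0.37795518 0.10838158 0.012     ] [0.32858148 0.10568659 0.012     ] [0.32880335 0.15364025 0.012     ]
```

Call:
{"api": "play_rows", "payload": {"rows": "45 0 2 -40 0 0 0;45 0 2 -70 0 0 0;45 0 2 -82 0 0 0;45 0 2 -85 0 0 0;45 0 2 -85 0 0 0;45 8 2 -85 0 0 0;45 16 2 -85 0 0 0;45 24 2 -85 0 0 0;45 32 2 -85 0 0 0"}}

```text
t: 16.05
tool_pos: [0.4382, 0.0598, 0.0037]
tcp_rot: [-0.002, 0.0, 1.0, -0.002]
ft_force: [-0.8, -0.5, 0.1]
opening: 0.045
grasp_force: 0.4
```

Call:
{"api": "play_rows", "payload": {"rows": "45 10 0 0 0 0 0;45 20 0 0 0 0 0;45 30 0 0 0 0 0;45 40 0 0 0 0 0;45 50 0 0 0 0 0;45 60 0 0 0 0 0;45 70 0 0 0 0 0;45 80 0 0 0 0 0;45 90 0 0 0 0 0;45 100 0 0 0 0 0"}}

```text
t: 17.05
tool_pos: [0.5376, 0.06, 0.0029]
tcp_rot: [-0.003, -0.0, 1.0, -0.002]
ft_force: [-1.3, -1.2, 1.8]
opening: 0.0449
grasp_force: 1.0
```

Call:
{"api": "play_rows", "payload": {"rows": "45 10 0 0 0 0 0;45 20 0 0 0 0 0;45 30 0 0 0 0 0;45 40 0 0 0 0 0;45 40 0 0 0 0 0;45 30 0 0 0 0 0;45 10 0 10 0 0 0;45 -20 0 50 0 0 0;45 -50 0 90 0 0 0;45 -80 0 120 0 0 0"}}

```text
t: 18.05
tool_pos: [0.4559, 0.06, 0.1247]
tcp_rot: [-0.002, -0.0, 1.0, -0.002]
ft_force: [-0.1, -0.1, 0.4]
opening: 0.0449
grasp_force: 0.0
```

```bash
python3 - <<'E'
from h import *
s=env.state(); print(s['t'],s['tool_pos'],s['ft_force'])
snap('scene','s6'); i=cv2.imread('pics/s6.png')[60:285,200:460]; cv2.imwrite('pics/c6.png',cv2.resize(i,None,fx=2.6,fy=2.6,interpolation=cv2.INTER_CUBIC))
E
```

```text
18.05 [0.4558585  0.05996431 0.12468975] [-0.13326606 -0.11142578  0.3690843 ]
```

View pics/c6.png

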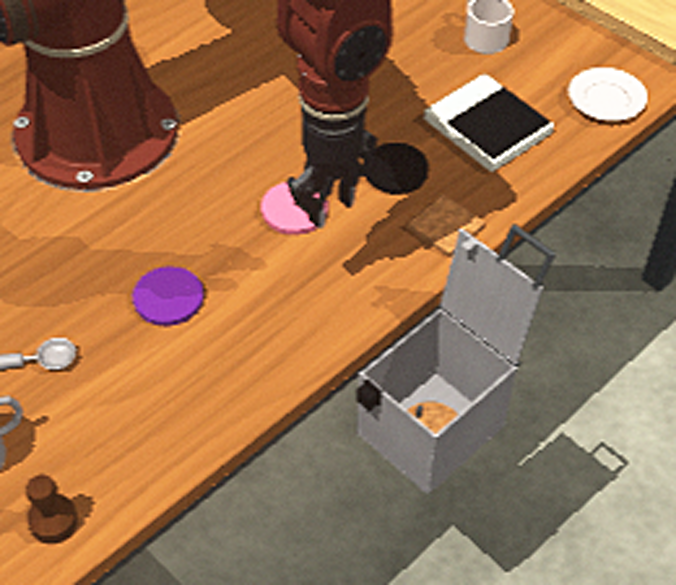

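The round coaster lies in the open bin (crop 435,415), the cover is still over at its stop, and everything else is in place. The arm is clear, so I'm handing in.

```bash
python3 -c "
from plant import env
print(env.hand_in())"
```

```text
the job is handed in; nothing more can be done
None
```

The job is handed in at about 18 s of the 70 s allowed: the tab was pressed, the cover was swung fully over and stays open, and the round coaster was pushed along the counter into the bin, with nothing else seen to have moved.

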